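# Load the shellac mill and hold its bayonet lid at pulse

### The job

Drop both brown shellac buttons into the open bowl of the bench mill, then put on the lid with its white pointers at the white marks on the mill, let it right down, and turn it clockwise (seen from above) against the spring until the pointers stand at the yellow pulse marks, half-way to the red lock marks. The mill pulses only while the lid is held there, so never turn it on into the lock click, and finish still gripping the lid steadily at the yellow marks. Leave the glue bottle, the jar and the tape measure where they are.

Things in the scene. Friction and masses are not known exactly. Their poses are not given: they have to be found in the camera images.
- mill: Bench mill screwed to the bench: round black housing, 124 mm across, flat shoulder 110 mm above the bench; on it a steel bowl neck, 84 mm outside, 74 mm inside, 140 mm high at its rim, bowl floor at 101 mm with a blade 14 mm high. Origin: on the axis at bench level, z up. White marks on the shoulder at its +x and -x; yellow and red marks clockwise of them seen from above.
- mill_rim (a point): Centre of the bowl's mouth, on the mill's axis, 140 mm above the bench.
- white_mark (a point): White mark (the other is half a turn round). Behind it, on the neck, is a 40-degree-wide gap in the steel bayonet flange (outer radius 47 mm, 126 to 134 mm above the bench). A lid dropped in here and turned the wrong way meets a stop after about 8 degrees.
- yellow_mark (a point): Yellow pulse mark on the shoulder, 57 mm from the axis, 35 degrees clockwise of the white one (negative yaw); the other is half a turn round.
- red_mark (a point): Red lock mark, 70 degrees clockwise of the white one; the other is half a turn round. The lid clicks into lock here.
- mill_lid: Loose grey bayonet lid, about 140 g, an upside-down cup 105 mm across, 30 mm high (skirt's inner radius 48.5 mm, ceiling 26 mm up inside), standing on its skirt. Origin: centre of its underside, z up, x along the grip bar. White pointer lines on its top at +x and -x; it is the same either way round. Fully home its origin is 114 mm above the bench (132 mm if its lugs sit on the flange instead).
- lid_bar (a point): Centre of the lid's black grip bar, 45 mm above the lid's origin: 58 mm long (along x), 16 mm wide, 30 mm high (from the lid's top at 30 mm to 60 mm).
- lid_lug (a point): One of two lugs inside the skirt, below the pointers at +x and -x: 24 degrees wide, inner radius 43.5 mm, 2 to 9 mm above the lid's origin. They pass down through the flange's gaps (within 8 degrees either way), then turn clockwise under the flange.
- pulse_ring (a joint): Sprung switch ring in the neck, pushed clockwise by the lugs: 0 at rest, grows (rad). They meet it 15 degrees past the white marks; about 0.35 at the yellow marks. Its spring turns a loose lid back with 0.05 N m at first, 0.1 N m at yellow. From about 53 degrees of lid turn (ring 0.66) the lock catches resist with about 0.3 N m; past about 0.80 it locks.
- offcut: Light wooden offcut lying fixed on the bench, 170 x 120 x 12 mm; origin at the centre of its underside, x along its length. The two buttons lie on it.
- button_a: Brown shellac button, a disc 36 mm across and 9 mm thick, 12 g, lying flat; origin at the centre of its underside. The two lie 75 to 100 mm apart, centre to centre, along the length of the offcut.
- button_b: The other button, the same.
- glue_bottle: Bystander: yellow glue bottle with orange cap, 60 mm across, 170 mm tall, standing; origin at the centre of its underside.
- stock_jar: Bystander: amber jar with a steel cap, 72 mm across, 100 mm tall, standing; origin at the centre of its underside.
- tape_measure: Bystander: yellow tape measure lying flat, 70 x 62 x 36 mm; origin at the centre of its underside.
There are look-alikes about, which are no part of the job. Leave any green look-alike of the button_a alone.

How it is judged:
By the outcome, as a careful person would: the job done as asked, in the order asked, and still so for the second after the job is handed in, while the arm keeps its last pose, push and grip.
It also fails if it takes over 72 s, if anything falls off the work surface, if the arm or the gripper's body presses on something with over 40 N, if the wrist force passes 120 N, or if a joint passes its speed limit or range.

### The arm

A 6-joint arm with a two-finger parallel gripper is mounted at the origin on the work surface. World frame = base frame: x ahead of the robot, y to its left, z up, the work surface at z = 0. Lengths are in m, angles in rad, forces in N, time in s.
With the tool pointing down it reaches from about 0.275 to 0.775 m from the base axis. Payload 14.6 kg.
Tool frame: the origin (TCP) lies midway between the tips of the shut fingers; the grasp point (between the pads) lies 19 mm behind it; z points along the fingers, y is the line along which they close (so a half turn about z gives the same grasp; the last joint's range is limited). The gripper opens to 85 mm and grips with 20 to 120 N. Pads are 22 mm wide; open, the fingers measure 114 mm over their backs; the gripper's body (76 mm by 85 mm) begins 54 mm behind the grasp point. The pads swing forward as they close: fully open they stand 13 mm farther back than shut.
Start: joints at [1.119, 0.263, -0.048, 1.259, 0, 1.415], TCP at [0.154, 0.502, 0.231] pointing down, gripper open.
Joint ranges: [-2.65, 2.65], [-0.89, 1.7], [-1.18, 1.37], [-2.13, 2.11], [-1.35, 1.29], [-3.14, 3.14]. Speed limits (rad/s): [1.89, 1.89, 2.57, 2.79, 3.14, 3.14].

### API

Orientations are given as a rotation vector (axis times angle).
In Python, from workcell import * gives the robot as it stands.
- The arm moves only by the tool apply_moves, never from a script. Its argument "motion" is a list of rows, each a list of 3 entries, a list of its own where there are three numbers: the turn, a rotation vector about the tool's x, y, z scaled (see below), then the shift along the tool's x, y, z scaled (see below), then the opening, from -1 (shut) to 1 (fully open). In form: [[[rx, ry, rz], [tx, ty, tz], jaw], ...]. A call has 1 to 8 rows; each row shifts and turns the commanded pose from where the row before left it, along the tool's axes as they then stand; what a row does not reach is not made up. The controller multiplies each number of a shift by 0.2 m and each number of a turn by 180 degrees. A row lasts 1/12 s, in which the tool goes at most 41.7 mm and 7.16 degrees, less where a joint would pass 70% of its speed; a pose out of reach is approached as far as the arm can. A call with a number of a shift or a turn outside -1 to 1 is refused whole. A call with a gripper value outside its range is refused whole. The fingers move at their own pace and stop on an object; "grip_force" is the grip in N (left out, the last holds). Time passes only in rows, so rows that do not move let the fingers close. It gives the time, the measured TCP pose, the force, the opening and the grip force at its end, in the units of the state.
- state(): the state, without advancing time (a new reading comes with each control period).
- snapshot(name): name is "scene" or "top" or "wrist"; returns a dict with "color" (480x640x3 uint8, red, green, blue), "z_map" (480x640 float32, m along the optical axis (not along the pixel's ray), 0 where there is no reading), "fx", "fy", "cx", "cy" (pixels), "xyz" and "orientation" of the camera in the world. Camera axes: x right, y down, z forward; pixel columns grow to the right and rows downward; lengths in m; the calibration is good to about 2 mm. A picture is of the moment at which its call begins.
- sign_off(): hands the job in; it is judged then, once.
Trained networks look in a picture, given as the dict that the camera call returned (one of the last four; its "shot" number tells which), for a name from the list of things; names that differ only in an ending like _2 or _b are one class to them, and where a whole thing is asked for, a point or a joint stands for the part that bears it (a point fixed in the world has none). Each returns a list of dicts, best first, with "confidence" (0 to 1); they miss things now and then, are a little off and sometimes report something else, mostly with a low value. They report only what shows in the picture. A call takes as long as a camera call. They do not tell look-alikes from the thing itself.
- recognise(target, picture): "pixel" ([column, row] in pixels, amid what is visible of it).
- regions_of(target, picture): "region" (480x640 bool, what is visible of it) and "pixel" ([column, row] in pixels, amid what is visible of it).
The state is a dict: "time": time; "qpos": joint angles; "joint_vel": joint speeds; "joint_efforts": joint torques, N m; "tcp_pos": TCP position; "eef_rot": TCP orientation; "force": force on the tool from outside, world axes, zero at the start; "torque": the same for the moment, N m; "grip_width": finger opening in m; "finger_force": force on a finger pad.
Only numpy, scipy, OpenCV 4.12 (cv2) and the standard library are available. Lean on these libraries where they do the work, as an engineer would, in place of code of your own. Each camera call takes 0.05 s, during which the arm holds its last target. There are 200 camera calls.

## Working session

There is one attempt and no reset: what is moved stays moved. The work goes in short steps, Python scripts to look and compute and a tool call to move; the robot and the scene stay as the last step left them, time stands still between calls to the robot, and variables do not carry over. Pictures are saved under pics/ and viewed, at most 10 in all, crops included, and the job is handed in when it is done.

Besides the shell and the picture viewer there is one more tool, called after "Call:" as name([rows], argument=value, ...), one row to a line, values as JSON. apply_moves: Moves the arm, as the interface text tells. Shifts and turns lie within -1 to 1; 1 stands for 0.2 m of shift or 180 degrees of turn. Its arguments: {"type":"object","properties":{"motion":{"type":"array"},"grip_force":{"type":"number"}},"required":["motion"]}

```bash
mkdir -p pics
python3 - <<'E'
from workcell import *
import cv2,numpy as np,pickle
s=state();print(s)
ims=[]
for n in("scene","top"):
    p=snapshot(n);pickle.dump(p,open(n+".pkl","wb"));ims.append(p["color"]);print(n,p["xyz"],p["orientation"],p["fx"],p["cx"],p["cy"])
    for t in("mill","mill_lid","lid_bar","button_a","offcut","white_mark","yellow_mark","red_mark","lid_lug","glue_bottle","stock_jar","tape_measure"):
        print(t,[(np.round(r["pixel"]).tolist(),round(r["confidence"],2)) for r in recognise(t,p)])
    cv2.imwrite(f"pics/{n}.png",p["color"][:,:,::-1])
E
```

```text
{'time': 0.0, 'qpos': array([ 1.11869583e+00,  2.63516061e-01, -4.89660855e-02,  1.25940277e+00,
        2.78012578e-05,  1.41551007e+00]), 'joint_vel': array([ 0.00099762, -0.00128953,  0.00064909, -0.00045531,  0.00170497,
       -0.0005303 ]), 'joint_efforts': array([-2.41855363e-03, -6.37608504e+01,  3.84567618e+01,  1.36380873e-02,
       -2.04857697e-04, -2.49162048e-05]), 'tcp_pos': array([0.15341186, 0.50178263, 0.23081796]), 'eef_rot': array([-4.64473060e-01, -3.10671121e+00,  1.61846298e-03]), 'force': array([ 0.84159521, -0.01906358, -0.21401295]), 'torque': array([-0.05778369,  0.04564113,  0.0077331 ]), 'finger_force': 0.0, 'grip_width': 0.0855141305826015}
scene [ 0.81210549 -0.38393539  0.73391107] [-2.38687465 -0.71299482  0.26274415] 434.8454721087907 311.2153426016473 240.39539038950352
mill [([347.0, 279.0], 0.65)]
mill_lid [([359.0, 177.0], 0.83)]
lid_bar [([358.0, 179.0], 0.6), ([350.0, 278.0], 0.32)]
button_a [([195.0, 394.0], 0.82), ([131.0, 331.0], 0.77), ([174.0, 351.0], 0.66), ([359.0, 180.0], 0.64), ([222.0, 311.0], 0.58)]
offcut [([183.0, 380.0], 0.87)]
wh
[... 262 characters left out ...]
measure [([238.0, 252.0], 0.62)]
top [0.48466742 0.00946663 1.34536064] [-2.19957497  2.20789732 -0.04917248] 590.3320404436489 328.52524317561455 239.89073177422478
mill [([319.0, 204.0], 0.59)]
mill_lid [([191.0, 265.0], 0.87)]
lid_bar [([189.0, 267.0], 0.87)]
button_a [([443.0, 337.0], 0.73), ([454.0, 252.0], 0.67), ([395.0, 283.0], 0.66), ([438.0, 291.0], 0.52), ([448.0, 269.0], 0.16)]
offcut [([452.0, 270.0], 0.66), ([317.0, 203.0], 0.61)]
white_mark [([318.0, 201.0], 0.69), ([458.0, 254.0], 0.52)]
yellow_mark [([316.0, 203.0], 0.74)]
red_mark [([318.0, 200.0], 0.73)]
lid_lug [([192.0, 268.0], 0.97)]
glue_bottle []
stock_jar [([413.0, 148.0], 0.59)]
tape_measure [([338.0, 309.0], 0.82)]
```

Run:
```python
import cv2,numpy as np
a=cv2.imread("pics/top.png");s=cv2.imread("pics/scene.png")
c=cv2.resize(a[110:350,140:500],(800,533),interpolation=cv2.INTER_CUBIC)
cv2.imwrite("pics/topc.png",c)
```

```text
(no output)
```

View pics/topc.png

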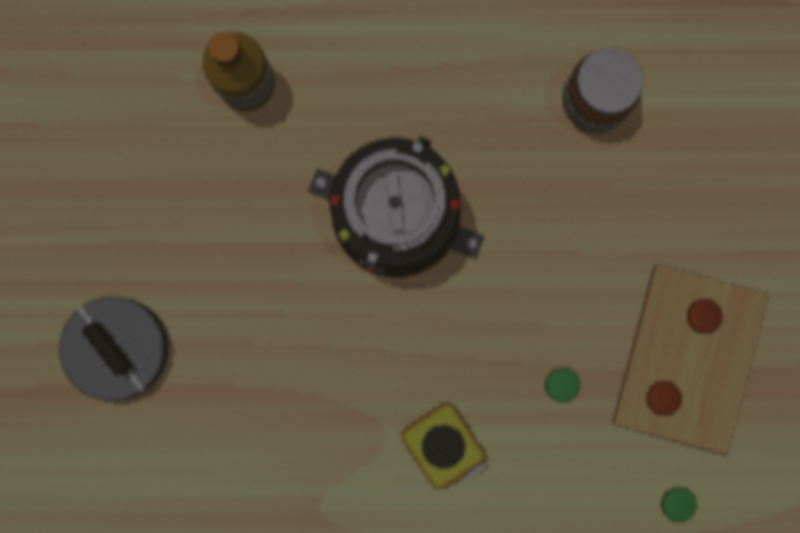

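View pics/scene.png

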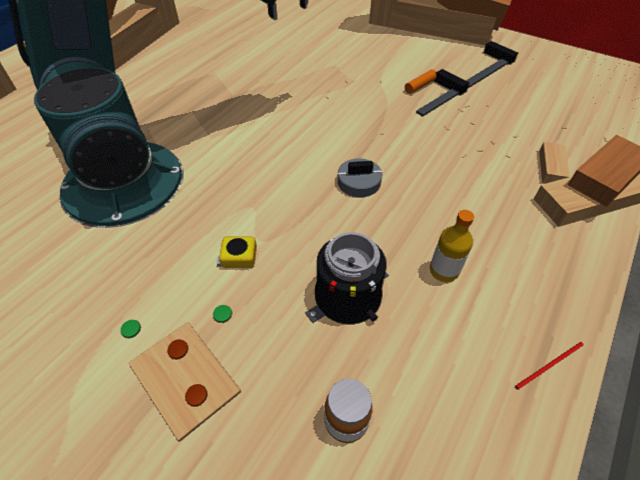

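The top view shows brown discs at about (457,252) and (439,289), both on the offcut. The green ones, at (393,283) and (446,337), lie off it on the bench. The brown pair on the offcut fits the description. The mill is at about (318,202), and the lid at (190,267) with its bar running diagonally. The crop is enlarged and shows this clearly, so I'll measure next.

```bash
cat > h.py <<'E'
import numpy as np,cv2,pickle
from scipy.spatial.transform import Rotation as R
def ray(p,uv):
    uv=np.atleast_2d(uv).astype(float)
    d=np.c_[(uv[:,0]-p["cx"])/p["fx"],(uv[:,1]-p["cy"])/p["fy"],np.ones(len(uv))]
    return d@R.from_rotvec(p["orientation"]).as_matrix().T
def plane(p,uv,z):
    d=ray(p,uv);return p["xyz"]+d*((z-p["xyz"][2])/d[:,2])[:,None]
def cloud(p):
    v,u=np.mgrid[0:480,0:640];d=ray(p,np.c_[u.ravel(),v.ravel()])
    X=p["xyz"]+d*p["z_map"].reshape(-1,1);X[p["z_map"].ravel()==0]=np.nan
    return X.reshape(480,640,3)
def blobs(m,amin=3):
    n,l,s,c=cv2.connectedComponentsWithStats(m.astype(np.uint8),connectivity=8)
    return [(s[i,4],c[i],l==i) for i in range(1,n) if s[i,4]>=amin]
def hsv(p):return cv2.cvtColor(p["color"],cv2.COLOR_RGB2HSV).astype(int)
E
python3 - <<'E'
from h import *
for n in("top","scene"):
    p=pickle.load(open(n+".pkl","rb"));H=hsv(p);X=cloud(p);h,s,v=H[...,0],H[...,1],H[...,2]
    print(n)
    for nm,m,z in(("brownred",((h<10)|(h>172))&(s>140)&(v>40),.021),("green",(h>45)&(h<75)&(s>120),.009),("yellow",(h>22)&(h<32)&(s>170)&(v>60),.11)):
        for a,c,mm in blobs(m,4):
            print(nm,a,c.round(1),"depth",np.nanmedian(X[mm],0).round(3),"pl",plane(p,c,z)[0].round(4))
    # lid by height, offcut
    r=X[...,0];
    for nm,m in(("lidtop",(abs(X[...,2]-.03)<.006)),("bar",(abs(X[...,2]-.06)<.006)),("rim",abs(X[...,2]-.14)<.004),("shoulder",abs(X[...,2]-.11)<.004),("offcut",abs(X[...,2]-.012)<.004)):
        for a,c,mm in blobs(m&(X[...,0]>.2)&(abs(X[...,1])<.5),60):
            q=X[mm][:,:2];(cc,wh,an)=cv2.minAreaRect(q.astype(np.float32));ec,er=cv2.minEnclosingCircle(q.astype(np.float32))
            print(nm,a,c.round(0),"mean",q.mean(0).round(4),"rect",np.round(cc,4),np.round(wh,3),round(an,1),"z",np.median(X[mm][:,2]).round(4))
E
```

```text
top
brownred 193 [289.2  46.9] depth [0.981 0.09  0.006] pl [0.977  0.0906 0.021 ]
brownred 17 [290.5 199.6] depth [0.618 0.084 0.111] pl [0.6283 0.0882 0.021 ]
brownred 16 [344.5 201.5] depth [ 0.614 -0.031  0.109] pl [ 0.6237 -0.0334  0.021 ]
brownred 140 [456.8 252. ] depth [ 0.509 -0.285  0.021] pl [ 0.509  -0.2851  0.021 ]
brownred 134 [438.7 288.9] depth [ 0.426 -0.244  0.021] pl [ 0.4267 -0.2434  0.021 ]
green 53 [393.7 283.4] depth [ 0.438 -0.144  0.009] pl [ 0.4388 -0.1441  0.009 ]
green 120 [445.6 337. ] depth [ 0.318 -0.261  0.009] pl [ 0.318  -0.2601  0.009 ]
lidtop 91 [127.  88.] mean [0.8804 0.4542] rect [0.8803 0.4532] [0.007 0.088] 52.9 z 0.0304
lidtop 1487 [190. 266.] mean [0.4799 0.3106] rect [0.48   0.3126] [0.106 0.103] 89.9 z 0.0306
lidtop 372 [340. 310.] mean [ 0.3812 -0.021 ] rect [ 0.3813 -0.0194] [0.07  0.062] 32.7 z 0.0335
bar 191 [187. 266.] mean [0.4795 0.3114] rect [0.4797 0.3122] [0.058 0.016] 37.7 z 0.0602
rim 324 [316. 199.] mean [0.6159 0.0286] rect [0.6169 0.0262] [0.087 0.084] 63.4 z 0.1396
shoulder 139 [247. 140.] mean [0.7449 0.1745] rect [0.7492 
[... 4468 characters left out ...]
.2777] [0.099 0.037] 26.4 z 0.0124
offcut 165 [562. 212.] mean [0.9112 0.4553] rect [0.9173 0.4563] [0.132 0.067] 8.5 z 0.012
offcut 97 [234. 264.] mean [ 0.3927 -0.049 ] rect [ 0.3913 -0.0473] [0.079 0.023] 18.4 z 0.0114
offcut 71 [442. 276.] mean [0.7567 0.155 ] rect [0.7567 0.1602] [0.058 0.025] 8.9 z 0.0115
offcut 227 [337. 312.] mean [ 0.6258 -0.0286] rect [ 0.615  -0.0204] [0.043 0.123] 85.2 z 0.0133
offcut 143 [222. 313.] mean [ 0.4431 -0.1464] rect [ 0.4434 -0.1461] [0.034 0.032] 40.7 z 0.0091
offcut 164 [129. 327.] mean [ 0.3207 -0.2634] rect [ 0.3206 -0.2633] [0.03  0.034] 20.4 z 0.009
offcut 6154 [183. 380.] mean [ 0.4736 -0.2807] rect [ 0.4686 -0.2763] [0.12  0.172] 74.7 z 0.0116
```

```bash
cat >> h.py <<'E'
def plan(x,y,z,psi=None,step=.034):
    from workcell import state
    s=state();M=R.from_rotvec(s["eef_rot"]).as_matrix();p0=s["tcp_pos"]
    psi0=np.degrees(np.arctan2(M[1,0],M[0,0]));dpsi=0 if psi is None else (psi-psi0+180)%360-180
    d=np.array([x,y,z])-p0
    n=int(max(np.ceil(np.linalg.norm(d)/step),np.ceil(abs(dpsi)/6.8),1))
    print("t %.2f tcp %s psi %.2f tilt %.4f %.4f w %.4f F %s T %s"%(s["time"],p0.round(4),psi0,M[0,2],M[1,2],s["grip_width"],s["force"].round(1),s["torque"].round(2)))
    print("n",n,"world d",d.round(4),"dpsi",round(dpsi,2))
    for i in range(n):
        a=np.radians(psi0+dpsi*i/n);c,sn=np.cos(a),np.sin(a);w=d/n/.2
        print("[[0,0,%.4f],[%.4f,%.4f,%.4f],1]"%(-dpsi/n/180,w[0]*c+w[1]*sn,w[0]*sn-w[1]*c,-w[2]),end="," if (i+1)%8 else "\n")
    print()
E
python3 -c "
from h import *
plan(.511,-.287,.2)
plan(.511,-.287,.08)"
```

```text
t 1.30 tcp [0.1535 0.5021 0.2313] psi 163.00 tilt -0.0000 0.0000 w 0.0851 F [ 1.1  0.4 -0.1] T [-0.01 -0.04 -0.  ]
n 26 world d [ 0.3575 -0.7891 -0.0313] dpsi 0
[[0,0,0.0000],[-0.1101,-0.1250,0.0060],1],[[0,0,0.0000],[-0.1101,-0.1250,0.0060],1],[[0,0,0.0000],[-0.1101,-0.1250,0.0060],1],[[0,0,0.0000],[-0.1101,-0.1250,0.0060],1],[[0,0,0.0000],[-0.1101,-0.1250,0.0060],1],[[0,0,0.0000],[-0.1101,-0.1250,0.0060],1],[[0,0,0.0000],[-0.1101,-0.1250,0.0060],1],[[0,0,0.0000],[-0.1101,-0.1250,0.0060],1]
[[0,0,0.0000],[-0.1101,-0.1250,0.0060],1],[[0,0,0.0000],[-0.1101,-0.1250,0.0060],1],[[0,0,0.0000],[-0.1101,-0.1250,0.0060],1],[[0,0,0.0000],[-0.1101,-0.1250,0.0060],1],[[0,0,0.0000],[-0.1101,-0.1250,0.0060],1],[[0,0,0.0000],[-0.1101,-0.1250,0.0060],1],[[0,0,0.0000],[-0.1101,-0.1250,0.0060],1],[[0,0,0.0000],[-0.1101,-0.1250,0.0060],1]
[[0,0,0.0000],[-0.1101,-0.1250,0.0060],1],[[0,0,0.0000],[-0.1101,-0.1250,0.0060],1],[[0,0,0.0000],[-0.1101,-0.1250,0.0060],1],[[0,0,0.0000],[-0.1101,-0.1250,0.0060],1],[[0,0,0.0000],[-0.1101,-0.1250,0.0060],1],[[0,0,0.0000],[-0.1101,-0.1250,0.0060],1],[[0,0,0.0000],[
[... 707 characters left out ...]
[-0.1101,-0.1250,0.0291],1],[[0,0,0.0000],[-0.1101,-0.1250,0.0291],1],[[0,0,0.0000],[-0.1101,-0.1250,0.0291],1],[[0,0,0.0000],[-0.1101,-0.1250,0.0291],1],[[0,0,0.0000],[-0.1101,-0.1250,0.0291],1],[[0,0,0.0000],[-0.1101,-0.1250,0.0291],1],[[0,0,0.0000],[-0.1101,-0.1250,0.0291],1]
[[0,0,0.0000],[-0.1101,-0.1250,0.0291],1],[[0,0,0.0000],[-0.1101,-0.1250,0.0291],1],[[0,0,0.0000],[-0.1101,-0.1250,0.0291],1],[[0,0,0.0000],[-0.1101,-0.1250,0.0291],1],[[0,0,0.0000],[-0.1101,-0.1250,0.0291],1],[[0,0,0.0000],[-0.1101,-0.1250,0.0291],1],[[0,0,0.0000],[-0.1101,-0.1250,0.0291],1],[[0,0,0.0000],[-0.1101,-0.1250,0.0291],1]
[[0,0,0.0000],[-0.1101,-0.1250,0.0291],1],[[0,0,0.0000],[-0.1101,-0.1250,0.0291],1],
```

Call:
apply_moves([
  [[0, 0, 0], [-0.11, -0.125, 0.006], 1],
  [[0, 0, 0], [-0.11, -0.125, 0.006], 1],
  [[0, 0, 0], [-0.11, -0.125, 0.006], 1],
  [[0, 0, 0], [-0.11, -0.125, 0.006], 1],
  [[0, 0, 0], [-0.11, -0.125, 0.006], 1],
  [[0, 0, 0], [-0.11, -0.125, 0.006], 1],
  [[0, 0, 0], [-0.11, -0.125, 0.006], 1],
  [[0, 0, 0], [-0.11, -0.125, 0.006], 1],
])

```text
time: 1.97
tcp_pos: [0.2635, 0.2579, 0.2217]
eef_rot: [0.464, 3.107, 0.001]
force: [1.3, 0.4, 0.5]
grip_width: 0.0856
finger_force: 0.0
```

Call:
apply_moves([
  [[0, 0, 0], [-0.11, -0.125, 0.006], 1],
  [[0, 0, 0], [-0.11, -0.125, 0.006], 1],
  [[0, 0, 0], [-0.11, -0.125, 0.006], 1],
  [[0, 0, 0], [-0.11, -0.125, 0.006], 1],
  [[0, 0, 0], [-0.11, -0.125, 0.006], 1],
  [[0, 0, 0], [-0.11, -0.125, 0.006], 1],
  [[0, 0, 0], [-0.11, -0.125, 0.006], 1],
  [[0, 0, 0], [-0.11, -0.125, 0.006], 1],
])

```text
time: 2.63
tcp_pos: [0.3735, 0.0148, 0.2122]
eef_rot: [0.465, 3.106, 0.0]
force: [0.4, 1.1, 0.4]
grip_width: 0.0854
finger_force: 0.0
```

Call:
apply_moves([
  [[0, 0, 0], [-0.11, -0.125, 0.006], 1],
  [[0, 0, 0], [-0.11, -0.125, 0.006], 1],
  [[0, 0, 0], [-0.11, -0.125, 0.006], 1],
  [[0, 0, 0], [-0.11, -0.125, 0.006], 1],
  [[0, 0, 0], [-0.11, -0.125, 0.006], 1],
  [[0, 0, 0], [-0.11, -0.125, 0.006], 1],
  [[0, 0, 0], [-0.11, -0.125, 0.006], 1],
  [[0, 0, 0], [0, 0, 0], 1],
])

```text
time: 3.3
tcp_pos: [0.4711, -0.2004, 0.2028]
eef_rot: [0.469, 3.106, -0.002]
force: [-1.1, 0.4, -1.3]
grip_width: 0.0857
finger_force: 0.0
```

Run:
```python
from h import *
from workcell import *
p=snapshot("wrist");pickle.dump(p,open("w1.pkl","wb"));cv2.imwrite("pics/w1.png",p["color"][:,:,::-1])
H=hsv(p);h,s,v=H[...,0],H[...,1],H[...,2];X=cloud(p)
for a,c,m in blobs(((h<10)|(h>172))&(s>140)&(v>40),100):print(a,c.round(0),np.nanmedian(X[m],0).round(4),plane(p,c,.021)[0].round(4))
print(p["xyz"],p["orientation"])
plan(.511,-.287,.08);plan(.428,-.245,.08)
```

```text
1036 [262. 189.] [ 0.4282 -0.2444  0.0213] [ 0.4282 -0.2445  0.021 ]
829 [251. 278.] [ 0.5101 -0.2862  0.0213] [ 0.5103 -0.2863  0.021 ]
134 [579. 354.] [ 0.6167 -0.031   0.1108] [0.7005 0.0246 0.021 ]
[ 0.39715927 -0.17695338  0.34587275] [2.3170472  1.70922895 0.26386094]
t 3.35 tcp [ 0.47   -0.1981  0.203 ] psi 162.85 tilt -0.0005 0.0001 w 0.0854 F [-0.2  0.2 -0.5] T [ 0.04  0.01 -0.03]
n 5 world d [ 0.041  -0.0889 -0.123 ] dpsi 0
[[0,0,0.0000],[-0.0654,-0.0729,0.1230],1],[[0,0,0.0000],[-0.0654,-0.0729,0.1230],1],[[0,0,0.0000],[-0.0654,-0.0729,0.1230],1],[[0,0,0.0000],[-0.0654,-0.0729,0.1230],1],[[0,0,0.0000],[-0.0654,-0.0729,0.1230],1],
t 3.35 tcp [ 0.47   -0.1981  0.203 ] psi 162.85 tilt -0.0005 0.0001 w 0.0854 F [-0.2  0.2 -0.5] T [ 0.04  0.01 -0.03]
n 5 world d [-0.042  -0.0469 -0.123 ] dpsi 0
[[0,0,0.0000],[0.0263,-0.0572,0.1230],1],[[0,0,0.0000],[0.0263,-0.0572,0.1230],1],[[0,0,0.0000],[0.0263,-0.0572,0.1230],1],[[0,0,0.0000],[0.0263,-0.0572,0.1230],1],[[0,0,0.0000],[0.0263,-0.0572,0.1230],1],
```

View pics/w1.png

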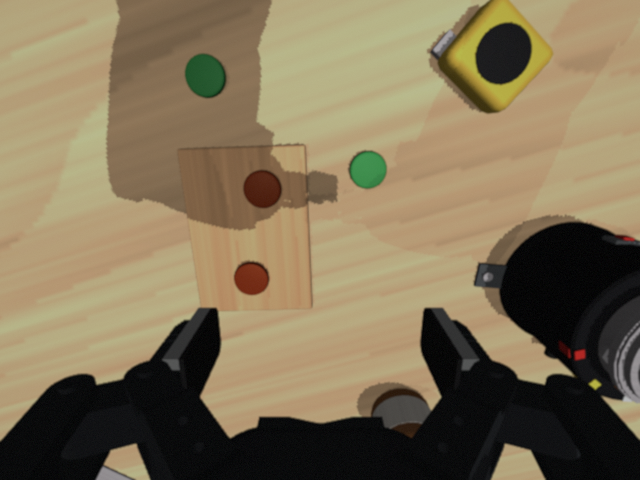

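The wrist view shows the brown buttons at (262,189) and (251,278) on the offcut. The green ones, at (205,75) and (368,170), lie off it. I'll take the far brown one first.

Call:
apply_moves([
  [[0, 0, 0], [-0.065, -0.072, 0.123], 1],
  [[0, 0, 0], [-0.065, -0.072, 0.123], 1],
  [[0, 0, 0], [-0.065, -0.072, 0.123], 1],
  [[0, 0, 0], [-0.065, -0.072, 0.123], 1],
  [[0, 0, 0], [-0.065, -0.072, 0.123], 1],
  [[0, 0, 0], [0, 0, 0], 1],
  [[0, 0, 0], [0, 0, 0], 1],
], grip_force=30)

```text
time: 3.93
tcp_pos: [0.5097, -0.2829, 0.0797]
eef_rot: [-0.465, -3.105, -0.002]
force: [0.4, 0.6, 1.5]
grip_width: 0.0852
finger_force: 0.0
```

```bash
python3 -c "
from h import *
plan(.5102,-.2862,.0115)"
```

```text
t 3.93 tcp [ 0.5097 -0.2829  0.0797] psi 162.98 tilt -0.0020 0.0017 w 0.0852 F [0.4 0.6 1.5] T [-0.03 -0.01  0.03]
n 3 world d [ 0.0005 -0.0033 -0.0682] dpsi 0
[[0,0,0.0000],[-0.0024,-0.0049,0.1136],1],[[0,0,0.0000],[-0.0024,-0.0049,0.1136],1],[[0,0,0.0000],[-0.0024,-0.0049,0.1136],1],
```

Call:
apply_moves([
  [[0, 0, 0], [-0.002, -0.005, 0.114], 1],
  [[0, 0, 0], [-0.002, -0.005, 0.114], 1],
  [[0, 0, 0], [-0.002, -0.005, 0.11], 0.3],
  [[0, 0, 0], [0, 0, 0], -0.3],
  [[0, 0, 0], [0, 0, 0], -0.5],
  [[0, 0, 0], [0, 0, 0], -0.5],
  [[0, 0, 0], [0, 0, 0], -0.5],
  [[0, 0, 0], [0, 0, 0], -0.5],
])

```text
time: 4.6
tcp_pos: [0.5114, -0.2869, 0.0153]
eef_rot: [0.464, 3.105, -0.001]
force: [-1.0, 2.6, 7.3]
grip_width: 0.0337
finger_force: 29.1
```

Call:
apply_moves([
  [[0, 0, 0], [0, 0, -0.1], -0.5],
  [[0, 0, 0], [0, 0, -0.15], -0.5],
  [[0, 0, 0], [0, 0, -0.2], -0.5],
  [[0, 0, 0], [0, 0, -0.2], -0.5],
  [[0, 0, 0], [0, 0, -0.2], -0.5],
  [[0, 0, 0], [0, 0, -0.1], -0.5],
  [[0, 0, 0], [0, 0, 0], -0.5],
])

```text
time: 5.18
tcp_pos: [0.5122, -0.2878, 0.2099]
eef_rot: [0.463, 3.099, -0.007]
force: [0.7, -0.5, -0.8]
grip_width: 0.0337
finger_force: 29.9
```

```bash
python3 -c "
from h import *
plan(.618,.025,.19)"
```

```text
t 5.18 tcp [ 0.5122 -0.2878  0.2099] psi 163.01 tilt 0.0075 -0.0057 w 0.0337 F [ 0.7 -0.5 -0.8] T [-0.05  0.   -0.01]
n 10 world d [ 0.1058  0.3128 -0.0199] dpsi 0
[[0,0,0.0000],[-0.0049,0.1650,0.0099],1],[[0,0,0.0000],[-0.0049,0.1650,0.0099],1],[[0,0,0.0000],[-0.0049,0.1650,0.0099],1],[[0,0,0.0000],[-0.0049,0.1650,0.0099],1],[[0,0,0.0000],[-0.0049,0.1650,0.0099],1],[[0,0,0.0000],[-0.0049,0.1650,0.0099],1],[[0,0,0.0000],[-0.0049,0.1650,0.0099],1],[[0,0,0.0000],[-0.0049,0.1650,0.0099],1]
[[0,0,0.0000],[-0.0049,0.1650,0.0099],1],[[0,0,0.0000],[-0.0049,0.1650,0.0099],1],
```

Call:
apply_moves([
  [[0, 0, 0], [-0.005, 0.165, 0.01], -0.5],
  [[0, 0, 0], [-0.005, 0.165, 0.01], -0.5],
  [[0, 0, 0], [-0.005, 0.165, 0.01], -0.5],
  [[0, 0, 0], [-0.005, 0.165, 0.01], -0.5],
  [[0, 0, 0], [-0.005, 0.165, 0.01], -0.5],
  [[0, 0, 0], [-0.005, 0.165, 0.01], -0.5],
  [[0, 0, 0], [-0.005, 0.165, 0.01], -0.5],
  [[0, 0, 0], [-0.005, 0.165, 0.01], -0.5],
])

```text
time: 5.85
tcp_pos: [0.5957, -0.0349, 0.1883]
eef_rot: [0.464, 3.106, 0.0]
force: [-0.3, -1.3, 0.2]
grip_width: 0.0335
finger_force: 29.9
```

Call:
apply_moves([
  [[0, 0, 0], [-0.005, 0.165, 0.01], -0.5],
  [[0, 0, 0], [-0.005, 0.165, 0.01], -0.5],
  [[0, 0, 0], [0, 0, 0], -0.5],
  [[0, 0, 0], [0, 0, 0], -0.5],
  [[0, 0, 0], [0, 0, 0], -0.5],
  [[0, 0, 0], [0, 0, 0], -0.5],
])

```text
time: 6.35
tcp_pos: [0.6165, 0.025, 0.1837]
eef_rot: [0.466, 3.106, -0.0]
force: [0.9, -1.0, -0.2]
grip_width: 0.0336
finger_force: 30.0
```

Run:
```python
from h import *
from workcell import *
p=snapshot("wrist");pickle.dump(p,open("w2.pkl","wb"));cv2.imwrite("pics/w2.png",p["color"][:,:,::-1])
plan(.618,.025,.15)
```

```text
t 6.40 tcp [0.6165 0.0248 0.1836] psi 162.93 tilt 0.0005 -0.0002 w 0.0337 F [-0.5  0.1 -0.1] T [ 0.01  0.03 -0.  ]
n 1 world d [ 0.0015  0.0002 -0.0336] dpsi 0
[[0,0,0.0000],[-0.0069,0.0030,0.1680],1],
```

View pics/w2.png

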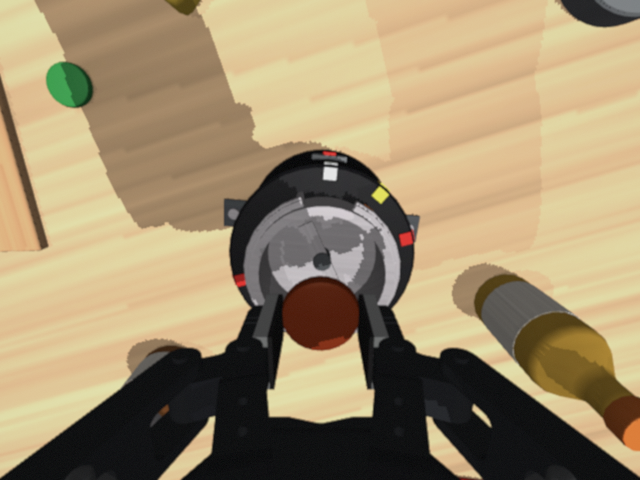

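The wrist view shows the button held flat at (321,313) in front of the bowl, whose centre is around (322,260). I'll lower and release.

Call:
apply_moves([
  [[0, 0, 0], [-0.006, 0.002, 0.1], -0.5],
  [[0, 0, 0], [0, 0, 0.08], -0.5],
  [[0, 0, 0], [0, 0, 0], -0.5],
  [[0, 0, 0], [0, 0, 0], 0.1],
  [[0, 0, 0], [0, 0, 0], 0.2],
  [[0, 0, 0], [0, 0, 0], 0.2],
  [[0, 0, 0], [0, 0, 0], 0.2],
])

```text
time: 6.98
tcp_pos: [0.6184, 0.0256, 0.148]
eef_rot: [0.465, 3.106, 0.0]
force: [0.1, -1.3, -0.4]
grip_width: 0.0514
finger_force: 0.0
```

Call:
apply_moves([
  [[0, 0, 0], [0, 0, -0.15], 0.2],
  [[0, 0, 0], [0.1, 0, -0.15], 0.5],
  [[0, 0, 0], [0.15, 0, 0], 1],
  [[0, 0, 0], [0.15, 0, 0], 1],
  [[0, 0, 0], [0.1, 0, 0], 1],
  [[0, 0, 0], [0, 0, 0], 1],
  [[0, 0, 0], [0, 0, 0], 1],
  [[0, 0, 0], [0, 0, 0], 1],
])

```text
time: 7.65
tcp_pos: [0.5231, 0.0549, 0.2076]
eef_rot: [0.464, 3.106, 0.0]
force: [0.1, 0.2, -0.0]
grip_width: 0.0855
finger_force: 0.0
```

Run:
```python
from h import *
from workcell import *
p=snapshot("wrist");pickle.dump(p,open("w3.pkl","wb"));cv2.imwrite("pics/w3.png",p["color"][:,:,::-1])
plan(.428,-.2445,.09)
```

```text
t 7.70 tcp [0.5232 0.0548 0.2073] psi 162.98 tilt 0.0008 -0.0001 w 0.0853 F [ 1.3 -0.7 -0.1] T [-0.04 -0.02  0.02]
n 10 world d [-0.0952 -0.2993 -0.1173] dpsi 0
[[0,0,0.0000],[0.0017,-0.1570,0.0587],1],[[0,0,0.0000],[0.0017,-0.1570,0.0587],1],[[0,0,0.0000],[0.0017,-0.1570,0.0587],1],[[0,0,0.0000],[0.0017,-0.1570,0.0587],1],[[0,0,0.0000],[0.0017,-0.1570,0.0587],1],[[0,0,0.0000],[0.0017,-0.1570,0.0587],1],[[0,0,0.0000],[0.0017,-0.1570,0.0587],1],[[0,0,0.0000],[0.0017,-0.1570,0.0587],1]
[[0,0,0.0000],[0.0017,-0.1570,0.0587],1],[[0,0,0.0000],[0.0017,-0.1570,0.0587],1],
```

View pics/w3.png

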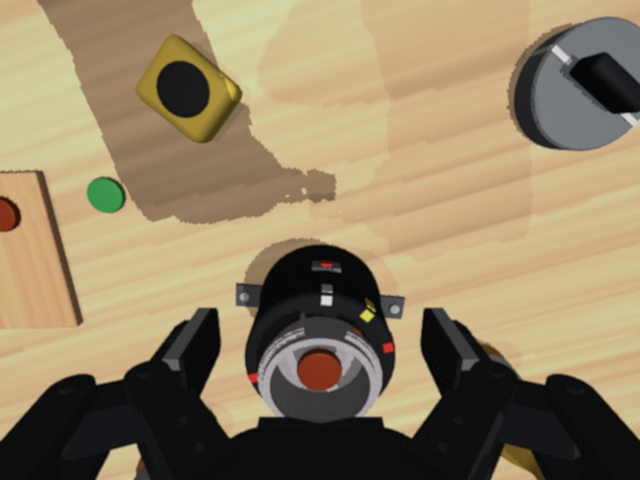

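The button is in the bowl at (319,370). Next, the second one.

Call:
apply_moves([
  [[0, 0, 0], [0.002, -0.157, 0.05], 1],
  [[0, 0, 0], [0.002, -0.157, 0.06], 1],
  [[0, 0, 0], [0.002, -0.157, 0.06], 1],
  [[0, 0, 0], [0.002, -0.157, 0.06], 1],
  [[0, 0, 0], [0.002, -0.157, 0.06], 1],
  [[0, 0, 0], [0.002, -0.157, 0.06], 1],
  [[0, 0, 0], [0.002, -0.157, 0.06], 1],
  [[0, 0, 0], [0.002, -0.157, 0.06], 1],
])

```text
time: 8.37
tcp_pos: [0.4458, -0.1863, 0.1124]
eef_rot: [0.465, 3.107, -0.0]
force: [1.1, -0.1, 0.3]
grip_width: 0.0854
finger_force: 0.0
```

Call:
apply_moves([
  [[0, 0, 0], [0.002, -0.157, 0.06], 1],
  [[0, 0, 0], [0.002, -0.157, 0.06], 1],
  [[0, 0, 0], [0, 0, 0], 1],
  [[0, 0, 0], [0, 0, 0], 1],
  [[0, 0, 0], [0, 0, 0], 1],
])

```text
time: 8.78
tcp_pos: [0.427, -0.2443, 0.089]
eef_rot: [-0.466, -3.107, -0.001]
force: [0.7, -0.0, 0.3]
grip_width: 0.0857
finger_force: 0.0
```

```bash
python3 -c "
from h import *
plan(.428,-.2445,.015)"
```

```text
t 8.78 tcp [ 0.427  -0.2443  0.089 ] psi 162.95 tilt -0.0002 0.0004 w 0.0857 F [ 0.7 -0.   0.3] T [ 0.02 -0.05  0.03]
n 3 world d [ 0.001  -0.0002 -0.074 ] dpsi 0
[[0,0,0.0000],[-0.0017,0.0002,0.1233],1],[[0,0,0.0000],[-0.0017,0.0002,0.1233],1],[[0,0,0.0000],[-0.0017,0.0002,0.1233],1],
```

Call:
apply_moves([
  [[0, 0, 0], [-0.002, 0, 0.123], 1],
  [[0, 0, 0], [-0.002, 0, 0.123], 1],
  [[0, 0, 0], [-0.002, 0, 0.123], 0.3],
  [[0, 0, 0], [0, 0, 0], -0.3],
  [[0, 0, 0], [0, 0, 0], -0.5],
  [[0, 0, 0], [0, 0, 0], -0.5],
  [[0, 0, 0], [0, 0, 0], -0.5],
  [[0, 0, 0], [0, 0, 0], -0.5],
])

```text
time: 9.45
tcp_pos: [0.4288, -0.2446, 0.0169]
eef_rot: [0.463, 3.105, -0.001]
force: [-0.3, 3.8, 6.9]
grip_width: 0.0339
finger_force: 29.7
```

Call:
apply_moves([
  [[0, 0, 0], [0, 0, -0.1], -0.5],
  [[0, 0, 0], [0, 0, -0.15], -0.5],
  [[0, 0, 0], [0, 0, -0.2], -0.5],
  [[0, 0, 0], [0, 0, -0.2], -0.5],
  [[0, 0, 0], [0, 0, -0.2], -0.5],
  [[0, 0, 0], [0, 0, -0.1], -0.5],
  [[0, 0, 0], [0, 0, 0], -0.5],
  [[0, 0, 0], [0, 0, 0], -0.5],
])

```text
time: 10.12
tcp_pos: [0.4284, -0.2448, 0.2073]
eef_rot: [0.464, 3.104, -0.003]
force: [-0.2, -0.0, -0.2]
grip_width: 0.0334
finger_force: 29.9
```

```bash
python3 -c "
from h import *
plan(.618,.025,.188)"
```

```text
t 10.12 tcp [ 0.4284 -0.2448  0.2073] psi 163.00 tilt 0.0031 -0.0025 w 0.0334 F [-0.2 -0.  -0.2] T [-0.03  0.03  0.02]
n 10 world d [ 0.1896  0.2698 -0.0193] dpsi 0
[[0,0,0.0000],[-0.0512,0.1567,0.0097],1],[[0,0,0.0000],[-0.0512,0.1567,0.0097],1],[[0,0,0.0000],[-0.0512,0.1567,0.0097],1],[[0,0,0.0000],[-0.0512,0.1567,0.0097],1],[[0,0,0.0000],[-0.0512,0.1567,0.0097],1],[[0,0,0.0000],[-0.0512,0.1567,0.0097],1],[[0,0,0.0000],[-0.0512,0.1567,0.0097],1],[[0,0,0.0000],[-0.0512,0.1567,0.0097],1]
[[0,0,0.0000],[-0.0512,0.1567,0.0097],1],[[0,0,0.0000],[-0.0512,0.1567,0.0097],1],
```

Call:
apply_moves([
  [[0, 0, 0], [-0.051, 0.157, 0.01], -0.5],
  [[0, 0, 0], [-0.051, 0.157, 0.01], -0.5],
  [[0, 0, 0], [-0.051, 0.157, 0.01], -0.5],
  [[0, 0, 0], [-0.051, 0.157, 0.01], -0.5],
  [[0, 0, 0], [-0.051, 0.157, 0.01], -0.5],
  [[0, 0, 0], [-0.051, 0.157, 0.01], -0.5],
  [[0, 0, 0], [-0.051, 0.157, 0.01], -0.5],
  [[0, 0, 0], [-0.051, 0.157, 0.01], -0.5],
])

```text
time: 10.78
tcp_pos: [0.5796, -0.0263, 0.1886]
eef_rot: [-0.464, -3.106, 0.0]
force: [1.4, -1.4, -0.1]
grip_width: 0.0332
finger_force: 29.9
```

Call:
apply_moves([
  [[0, 0, 0], [-0.051, 0.157, 0.01], -0.5],
  [[0, 0, 0], [-0.051, 0.157, 0.01], -0.5],
  [[0, 0, 0], [0, 0, 0], -0.5],
  [[0, 0, 0], [0, 0, 0], -0.5],
  [[0, 0, 0], [0, 0, 0], -0.5],
])

```text
time: 11.2
tcp_pos: [0.6166, 0.026, 0.1847]
eef_rot: [-0.464, -3.106, 0.0]
force: [-0.2, -0.2, -0.3]
grip_width: 0.0336
finger_force: 29.9
```

```bash
python3 -c "
from h import *
plan(.618,.025,.148)"
```

```text
t 11.20 tcp [0.6166 0.026  0.1847] psi 163.02 tilt -0.0013 -0.0001 w 0.0336 F [-0.2 -0.2 -0.3] T [ 0.02 -0.01  0.01]
n 2 world d [ 0.0014 -0.001  -0.0367] dpsi 0
[[0,0,0.0000],[-0.0040,-0.0013,0.0917],1],[[0,0,0.0000],[-0.0040,-0.0013,0.0917],1],
```

Call:
apply_moves([
  [[0, 0, 0], [-0.004, -0.002, 0.092], -0.5],
  [[0, 0, 0], [-0.004, -0.002, 0.092], -0.5],
  [[0, 0, 0], [0, 0, 0], -0.5],
  [[0, 0, 0], [0, 0, 0], 0.1],
  [[0, 0, 0], [0, 0, 0], 0.2],
  [[0, 0, 0], [0, 0, 0], 0.2],
  [[0, 0, 0], [0, 0, 0], 0.2],
])

```text
time: 11.78
tcp_pos: [0.6189, 0.0246, 0.1495]
eef_rot: [0.465, 3.106, 0.0]
force: [-0.9, 0.2, 1.0]
grip_width: 0.0509
finger_force: 0.0
```

Call:
apply_moves([
  [[0, 0, 0], [0, 0, -0.15], 0.2],
  [[0, 0, 0], [0.1, 0, -0.15], 0.5],
  [[0, 0, 0], [0.15, 0, -0.05], 1],
  [[0, 0, 0], [0.16, 0, -0.05], 1],
  [[0, 0, 0], [0.16, 0, -0.05], 1],
  [[0, 0, 0], [0.1, 0, 0], 1],
  [[0, 0, 0], [0, 0, 0], 1],
  [[0, 0, 0], [0, 0, 0], 1],
])

```text
time: 12.45
tcp_pos: [0.49, 0.0642, 0.2396]
eef_rot: [0.463, 3.105, 0.0]
force: [0.6, -0.5, -0.2]
grip_width: 0.0858
finger_force: 0.0
```

Call:
apply_moves([
  [[0, 0, 0], [0, 0, 0], 1],
  [[0, 0, 0], [0, 0, 0], 1],
])

```text
time: 12.62
tcp_pos: [0.4912, 0.0637, 0.2384]
eef_rot: [0.465, 3.107, -0.0]
force: [0.1, 0.3, 0.2]
grip_width: 0.0853
finger_force: 0.0
```

```bash
cat > mark.py <<'E'
from h import *
def marks(p):
    X=cloud(p);H=hsv(p);h,s,v=H[...,0],H[...,1],H[...,2]
    near=(abs(X[...,0]-.618)<.068)&(abs(X[...,1]-.025)<.068)&(abs(X[...,2]-.11)<.004)
    out={}
    for nm,m in(("white",(s<50)&(v>170)),("yellow",(h>22)&(h<34)&(s>140)&(v>90)),("red",((h<8)|(h>172))&(s>150)&(v>80))):
        for a,c,mm in blobs(m&near,8):
            q=plane(p,c,.1105)[0]; print(nm,a,c.round(1),q.round(4)); out.setdefault(nm,[]).append((a,q[:2]))
    r=abs(X[...,2]-.14)<.003; r&=(abs(X[...,0]-.618)<.06)&(abs(X[...,1]-.025)<.06)
    q=X[r][:,:2]
    from scipy.optimize import least_squares
    rad=lambda c:np.hypot(*(q-c).T)
    f=least_squares(lambda c:rad(c)-.0395,[.618,.025],loss="soft_l1",f_scale=.001)
    print("rim fit",f.x.round(4),len(q),np.median(rad(f.x)),np.std(rad(f.x)))
    return out
E
python3 - <<'E'
from mark import *
from workcell import *
p=snapshot("wrist");pickle.dump(p,open("w4.pkl","wb"));cv2.imwrite("pics/w4.png",p["color"][:,:,::-1])
marks(p)
plan(.6,.3,.2)
E
```

```text
white 55 [326.4 318.1] [0.5667 0.0463 0.1105]
yellow 16 [365.4 324.2] [0.5827 0.0774 0.1105]
yellow 93 [361.6 331.2] [0.5885 0.0724 0.1105]
red 89 [380.6 358.7] [0.6214 0.0816 0.1105]
red 59 [262.1 384.9] [ 0.6169 -0.0321  0.1105]
rim fit [0.6176 0.0257] 1326 0.039293762115421516 0.0016553835819131985
t 12.67 tcp [0.4911 0.0637 0.2382] psi 162.97 tilt -0.0003 -0.0000 w 0.0854 F [ 0.3 -0.1  0.1] T [-0.01 -0.01 -0.03]
n 8 world d [ 0.1089  0.2363 -0.0382] dpsi 0
[[0,0,0.0000],[-0.0219,0.1611,0.0239],1],[[0,0,0.0000],[-0.0219,0.1611,0.0239],1],[[0,0,0.0000],[-0.0219,0.1611,0.0239],1],[[0,0,0.0000],[-0.0219,0.1611,0.0239],1],[[0,0,0.0000],[-0.0219,0.1611,0.0239],1],[[0,0,0.0000],[-0.0219,0.1611,0.0239],1],[[0,0,0.0000],[-0.0219,0.1611,0.0239],1],[[0,0,0.0000],[-0.0219,0.1611,0.0239],1]
```

View pics/w4.png

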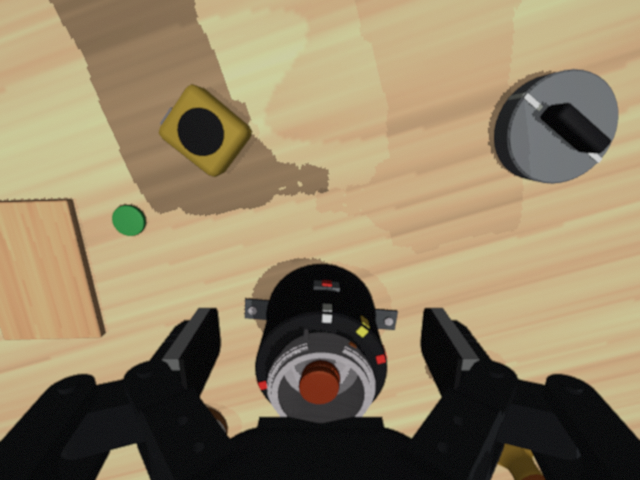

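Both buttons are in the bowl, stacked at (320,382). The offcut is empty, and the white mark is at (326,318). Next I check the stack height and plan the move to the lid.

Run:
```python
from h import *
p=pickle.load(open("w4.pkl","rb"));X=cloud(p);H=hsv(p)
m=((H[...,0]<10)|(H[...,0]>172))&(H[...,1]>140)&(H[...,2]>40)&(np.hypot(X[...,0]-.619,X[...,1]-.025)<.036)
print(m.sum(),np.nanpercentile(X[m][:,2],[2,20,50,80,98]).round(4),np.nanmedian(X[m],0).round(4))
plan(.543,.36,.2,218)
```

```text
1357 [0.1213 0.131  0.133  0.1336 0.1343] [0.6125 0.0257 0.133 ]
t 12.67 tcp [0.4911 0.0637 0.2382] psi 162.97 tilt -0.0003 -0.0000 w 0.0854 F [ 0.3 -0.1  0.1] T [-0.01 -0.01 -0.03]
n 9 world d [ 0.0519  0.2963 -0.0382] dpsi 55.03
[[0,0,-0.0340],[0.0206,0.1658,0.0212],1],[[0,0,-0.0340],[0.0028,0.1671,0.0212],1],[[0,0,-0.0340],[-0.0150,0.1664,0.0212],1],[[0,0,-0.0340],[-0.0326,0.1639,0.0212],1],[[0,0,-0.0340],[-0.0499,0.1595,0.0212],1],[[0,0,-0.0340],[-0.0666,0.1533,0.0212],1],[[0,0,-0.0340],[-0.0825,0.1453,0.0212],1],[[0,0,-0.0340],[-0.0976,0.1357,0.0212],1]
[[0,0,-0.0340],[-0.1115,0.1245,0.0212],1],
```

Call:
apply_moves([
  [[0, 0, -0.034], [0.021, 0.166, 0.021], 1],
  [[0, 0, -0.034], [0.003, 0.167, 0.021], 1],
  [[0, 0, -0.034], [-0.015, 0.166, 0.021], 1],
  [[0, 0, -0.034], [-0.033, 0.164, 0.021], 1],
  [[0, 0, -0.034], [-0.05, 0.16, 0.021], 1],
  [[0, 0, -0.034], [-0.067, 0.153, 0.021], 1],
  [[0, 0, -0.034], [-0.083, 0.145, 0.021], 1],
  [[0, 0, -0.034], [-0.098, 0.136, 0.021], 1],
])

```text
time: 13.33
tcp_pos: [0.5371, 0.3292, 0.204]
eef_rot: [0.872, -3.017, 0.0]
force: [0.3, -0.5, 0.5]
grip_width: 0.0852
finger_force: 0.0
```

Call:
apply_moves([
  [[0, 0, -0.034], [-0.112, 0.125, 0.021], 1],
  [[0, 0, 0], [0, 0, 0], 1],
  [[0, 0, 0], [0, 0, 0], 1],
  [[0, 0, 0], [0, 0, 0], 1],
  [[0, 0, 0], [0, 0, 0], 1],
])

```text
time: 13.75
tcp_pos: [0.5426, 0.3597, 0.2007]
eef_rot: [1.022, -2.971, 0.0]
force: [0.4, -0.1, -0.1]
grip_width: 0.0857
finger_force: 0.0
```

Run:
```python
from mark import *
from workcell import *
p=snapshot("wrist");pickle.dump(p,open("w5.pkl","wb"));cv2.imwrite("pics/w5.png",p["color"][:,:,::-1])
X=cloud(p);near=np.hypot(X[...,0]-.481,X[...,1]-.31)<.075
for nm,z,t in(("top",.03,.004),("bar",.06,.003)):
    for a,c,m in blobs(near&(abs(X[...,2]-z)<t),200):
        q=X[m][:,:2].astype(np.float32);print(nm,a,c.round(0),cv2.minAreaRect(q),np.array(cv2.minEnclosingCircle(q)[0]).round(4),q.mean(0).round(4),np.median(X[m][:,2]).round(4))
s=state();print(s["tcp_pos"])
H=hsv(p);w=near&(abs(X[...,2]-.03)<.004)&(H[...,1]<60)&(H[...,2]>190)
for a,c,m in blobs(w,8):print("ptr",a,plane(p,c,.03)[0].round(4))
plan(.48,.31,.1,218)
```

```text
top 10576 [320. 128.] ((0.48070916533470154, 0.31075114011764526), (0.10428734868764877, 0.1041383221745491), 83.02015686035156) [0.4809 0.3106] [0.4792 0.3093] 0.0304
bar 1477 [320. 130.] ((0.48088639974594116, 0.31073787808418274), (0.057530954480171204, 0.015363719314336777), 37.39960479736328) [0.4806 0.3112] [0.4803 0.3102] 0.06
[0.54259442 0.35958459 0.20090287]
t 13.80 tcp [0.5426 0.3596 0.2009] psi -142.03 tilt 0.0001 -0.0001 w 0.0852 F [0.5 0.2 0.9] T [ 0.04  0.01 -0.04]
n 4 world d [-0.0626 -0.0496 -0.1009] dpsi 0.03
[[0,0,-0.0000],[0.0998,-0.0007,0.1261],1],[[0,0,-0.0000],[0.0998,-0.0007,0.1261],1],[[0,0,-0.0000],[0.0998,-0.0007,0.1261],1],[[0,0,-0.0000],[0.0998,-0.0007,0.1261],1],
```

View pics/w5.png

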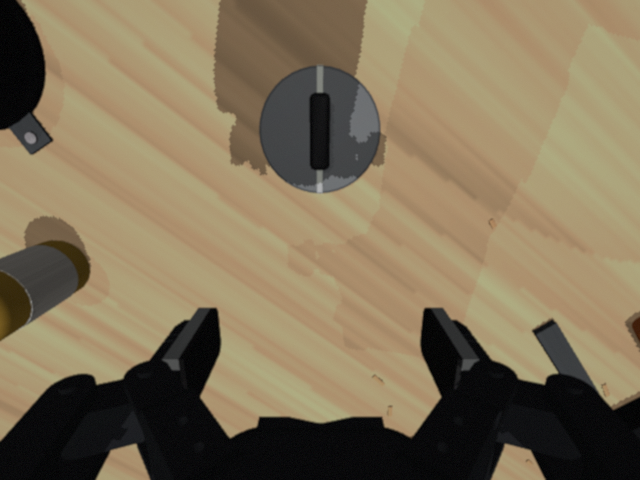

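The lid is at (320,128), with its bar upright in the image, so it already lines up with the tool's x axis. I'll grasp it.

Call:
apply_moves([
  [[0, 0, 0], [0.098, -0.003, 0.126], 1],
  [[0, 0, 0], [0.098, -0.003, 0.126], 1],
  [[0, 0, 0], [0.098, -0.003, 0.126], 1],
  [[0, 0, 0], [0.098, -0.003, 0.126], 1],
  [[0, 0, 0], [0, 0, 0.1], 0.8],
  [[0, 0, 0], [0, 0, 0], 0.3],
  [[0, 0, 0], [0, 0, 0], 0.3],
], grip_force=60)

```text
time: 14.38
tcp_pos: [0.4822, 0.3097, 0.0803]
eef_rot: [1.023, -2.97, 0.0]
force: [0.3, 0.1, 0.6]
grip_width: 0.056
finger_force: 0.0
```

```bash
python3 -c "
from h import *
plan(.4808,.3107,.034,217.7)"
```

```text
t 14.38 tcp [0.4822 0.3097 0.0803] psi -142.00 tilt -0.0003 -0.0002 w 0.0560 F [0.3 0.1 0.6] T [ 0.02 -0.03 -0.02]
n 2 world d [-0.0014  0.001  -0.0463] dpsi -0.3
[[0,0,0.0008],[0.0013,0.0042,0.1159],1],[[0,0,0.0008],[0.0013,0.0042,0.1159],1],
```

Call:
apply_moves([
  [[0, 0, 0.001], [0.001, 0.004, 0.116], 0.3],
  [[0, 0, 0.001], [0.001, 0.004, 0.116], 0.3],
  [[0, 0, 0], [0, 0, 0], 0.3],
  [[0, 0, 0], [0, 0, 0], -0.3],
  [[0, 0, 0], [0, 0, 0], -1],
  [[0, 0, 0], [0, 0, 0], -1],
  [[0, 0, 0], [0, 0, 0], -1],
  [[0, 0, 0], [0, 0, 0], -1],
])

```text
time: 15.05
tcp_pos: [0.4819, 0.3118, 0.0353]
eef_rot: [-1.014, 2.97, 0.0]
force: [-0.0, 0.2, 8.7]
grip_width: 0.0148
finger_force: 59.3
```

Call:
apply_moves([
  [[0, 0, 0], [0, 0, 0], -1],
  [[0, 0, 0], [0, 0, 0], -1],
  [[0, 0, 0], [0, 0, -0.05], -1],
  [[0, 0, 0], [0, 0, -0.15], -1],
  [[0, 0, 0], [0, 0, -0.2], -1],
  [[0, 0, 0], [0, 0, -0.2], -1],
  [[0, 0, 0], [0, 0, -0.2], -1],
  [[0, 0, 0], [0, 0, -0.1], -1],
])

```text
time: 15.72
tcp_pos: [0.4815, 0.3117, 0.2197]
eef_rot: [-1.014, 2.967, 0.001]
force: [0.5, 0.0, -1.6]
grip_width: 0.0145
finger_force: 58.6
```

```bash
python3 -c "
from h import *
plan(.6192,.0248,.215,157.7)"
```

```text
t 15.72 tcp [0.4815 0.3117 0.2197] psi -142.28 tilt 0.0054 0.0025 w 0.0145 F [ 0.5  0.  -1.6] T [-0.01 -0.04  0.03]
n 10 world d [ 0.1377 -0.2869 -0.0047] dpsi -60.02
[[0,0,0.0333],[0.0333,-0.1556,0.0023],1],[[0,0,0.0333],[0.0169,-0.1582,0.0023],1],[[0,0,0.0333],[0.0002,-0.1591,0.0023],1],[[0,0,0.0333],[-0.0164,-0.1583,0.0023],1],[[0,0,0.0333],[-0.0329,-0.1557,0.0023],1],[[0,0,0.0333],[-0.0490,-0.1514,0.0023],1],[[0,0,0.0333],[-0.0646,-0.1454,0.0023],1],[[0,0,0.0333],[-0.0794,-0.1379,0.0023],1]
[[0,0,0.0333],[-0.0934,-0.1288,0.0023],1],[[0,0,0.0333],[-0.1064,-0.1184,0.0023],1],
```

Call:
apply_moves([
  [[0, 0, 0.0333], [0.033, -0.156, 0.002], -1],
  [[0, 0, 0.0333], [0.017, -0.158, 0.002], -1],
  [[0, 0, 0.0333], [0, -0.159, 0.002], -1],
  [[0, 0, 0.0333], [-0.016, -0.158, 0.002], -1],
  [[0, 0, 0.0333], [-0.033, -0.156, 0.002], -1],
  [[0, 0, 0.0333], [-0.049, -0.151, 0.002], -1],
  [[0, 0, 0.0333], [-0.065, -0.145, 0.002], -1],
  [[0, 0, 0.0333], [-0.079, -0.138, 0.002], -1],
])

```text
time: 16.38
tcp_pos: [0.5914, 0.0805, 0.2118]
eef_rot: [0.288, 3.127, 0.0]
force: [0.2, 0.6, -1.5]
grip_width: 0.0147
finger_force: 58.7
```

Call:
apply_moves([
  [[0, 0, 0.0333], [-0.093, -0.129, 0.002], -1],
  [[0, 0, 0.0333], [-0.106, -0.118, 0.002], -1],
  [[0, 0, 0], [0, 0, 0], -1],
  [[0, 0, 0], [0, 0, 0], -1],
  [[0, 0, 0], [0, 0, 0], -1],
  [[0, 0, 0], [0, 0, 0], -1],
])

```text
time: 16.88
tcp_pos: [0.6181, 0.0256, 0.2102]
eef_rot: [0.603, 3.083, 0.0]
force: [-0.5, -0.5, -1.4]
grip_width: 0.0147
finger_force: 58.8
```

Run:
```python
from mark import *
from workcell import *
p=snapshot("wrist");pickle.dump(p,open("w6.pkl","wb"));cv2.imwrite("pics/w6.png",p["color"][:,:,::-1])
X=cloud(p);marks(p)
for n in("top","scene"):
    q=snapshot(n);pickle.dump(q,open(n+"6.pkl","wb"))
z=X[...,2];near=(np.hypot(X[...,0]-.62,X[...,1]-.025)<.075)
print(np.histogram(z[near&(z>.16)],bins=np.arange(.16,.27,.005)))
plan(.6206,.0242,.175,157.7)
```

```text
white 85 [319.4 165.3] [0.5656 0.0465 0.1105]
yellow 162 [367.1 180.6] [0.5877 0.0732 0.1105]
red 30 [397.5 216.1] [0.6197 0.0848 0.1105]
rim fit [0.618 0.025] 0 nan nan
(array([    0,     0,     4,   127,   163,   185,   200,   220,  7467,
       14460,   141,   333,   469,   536,  3263,  2681,   453,   900,
         707,  1801,  2771,  5932]), array([0.16 , 0.165, 0.17 , 0.175, 0.18 , 0.185, 0.19 , 0.195, 0.2  ,
       0.205, 0.21 , 0.215, 0.22 , 0.225, 0.23 , 0.235, 0.24 , 0.245,
       0.25 , 0.255, 0.26 , 0.265, 0.27 ]))
t 17.03 tcp [0.6182 0.0256 0.2099] psi 157.87 tilt 0.0003 0.0000 w 0.0153 F [-0.   0.6 -1. ] T [0.   0.03 0.02]
n 2 world d [ 0.0024 -0.0014 -0.0349] dpsi -0.17
[[0,0,0.0005],[-0.0069,-0.0011,0.0872],1],[[0,0,0.0005],[-0.0069,-0.0011,0.0872],1],
  return _methods._mean(a, axis=axis, dtype=dtype,
  ret = ret.dtype.type(ret / rcount)
  ret = _var(a, axis=axis, dtype=dtype, out=out, ddof=ddof,
  arrmean = um.true_divide(arrmean, div, out=arrmean,
  ret = ret.dtype.type(ret / rcount)
```

View pics/w6.png

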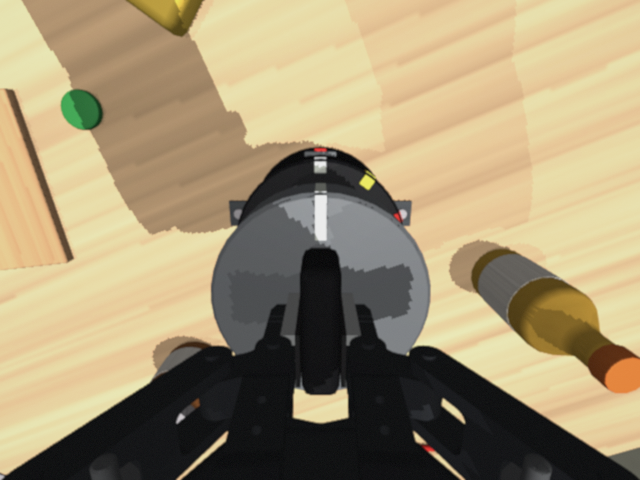

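The pointer at (320,215) lines up with the white mark at (319,165). Next, a check on how well the lid is centred over the mill, in the same view.

Run:
```python
from h import *
from scipy.optimize import least_squares
def edge(p,m,z,c0,Rr,up):
    e=[]
    for u in range(200,440,2):
        v=np.where(m[:,u])[0]
        if len(v)>3:e.append((u,v[0]))
    q=plane(p,np.array(e),z)[:,:2]
    f=least_squares(lambda c:np.hypot(*(q-c[:2]).T)-c[2],[*c0,Rr],loss="soft_l1",f_scale=.0005)
    g=least_squares(lambda c:np.hypot(*(q-c[:2]).T)-Rr,c0,loss="soft_l1",f_scale=.0005)
    print("free",f.x.round(4),"fixed",g.x.round(4),len(q),"rms",np.sqrt(np.mean(g.fun**2)).round(5))
p=pickle.load(open("w6.pkl","rb"));X=cloud(p);z=X[...,2]
near=np.hypot(X[...,0]-.62,X[...,1]-.025)<.08
lt=near&(abs(z-.2055)<.0035);print("lid top z",np.median(z[lt]))
edge(p,lt,np.median(z[lt]),[.619,.025],.0525,1)
H=hsv(p)
edge(p,near&(abs(z-.11)<.003),.11,[.619,.025],.062,1)
c=[319.4,165.3]
w=(H[...,1]<50)&(H[...,2]>190)
for a,c,m in blobs(w&near,15):print("white",a,c.round(1),np.nanmedian(X[m],0).round(4))
# top camera lid circle
t=pickle.load(open("top6.pkl","rb"));Xt=cloud(t)
```

```text
lid top z 0.2052647667219472
free [0.6161 0.0269 0.0515] fixed [0.6172 0.0264] 110 rms 0.00031
free [0.6183 0.0257 0.0613] fixed [0.6191 0.0254] 82 rms 0.00036
white 55 [320.1 164.1] [0.565  0.0471 0.1113]
white 530 [320.6 217. ] [0.5785 0.0421 0.2061]
```

Call:
apply_moves([
  [[0, 0, 0.0005], [-0.006, -0.001, 0.08], -1],
  [[0, 0, 0.0005], [-0.006, -0.001, 0.08], -1],
  [[0, 0, 0], [0, 0, 0], -1],
  [[0, 0, 0], [0, 0, 0], -1],
  [[0, 0, 0], [0, 0, 0], -1],
  [[0, 0, 0], [0, 0, 0], -1],
])

```text
time: 17.53
tcp_pos: [0.621, 0.0236, 0.1785]
eef_rot: [0.609, 3.081, 0.0]
force: [0.3, 0.4, -1.0]
grip_width: 0.015
finger_force: 58.8
```

```bash
python3 -c "
from h import *
plan(.6202,.0244,.165,157.7)"
```

```text
t 17.53 tcp [0.621  0.0236 0.1785] psi 157.62 tilt 0.0013 -0.0001 w 0.0150 F [ 0.3  0.4 -1. ] T [0.01 0.02 0.06]
n 1 world d [-0.0008  0.0008 -0.0135] dpsi 0.08
[[0,0,-0.0005],[0.0050,0.0022,0.0677],1],
```

Call:
apply_moves([
  [[0, 0, 0], [0.004, 0.003, 0], -1],
  [[0, 0, 0], [0, 0, 0.02], -1],
  [[0, 0, 0], [0, 0, 0.02], -1],
  [[0, 0, 0], [0, 0, 0.02], -1],
  [[0, 0, 0], [0, 0, 0], -1],
  [[0, 0, 0], [0, 0, 0], -1],
])

```text
time: 18.03
tcp_pos: [0.6199, 0.0243, 0.1651]
eef_rot: [-0.61, -3.081, 0.0]
force: [0.4, 0.3, -1.0]
grip_width: 0.0148
finger_force: 58.8
```

```bash
python3 -c "
from h import *
plan(.6202,.0244,.149,157.7)"
```

```text
t 18.03 tcp [0.6199 0.0243 0.1651] psi 157.59 tilt -0.0007 0.0001 w 0.0148 F [ 0.4  0.3 -1. ] T [0.   0.01 0.02]
n 1 world d [ 0.0003  0.0001 -0.0161] dpsi 0.11
[[0,0,-0.0006],[-0.0013,0.0009,0.0806],1],
```

Call:
apply_moves([
  [[0, 0, 0], [0, 0, 0.02], -1],
  [[0, 0, 0], [0, 0, 0.02], -1],
  [[0, 0, 0], [0, 0, 0.015], -1],
  [[0, 0, 0], [0, 0, 0.01], -1],
  [[0, 0, 0], [0, 0, 0], -1],
  [[0, 0, 0], [0, 0, 0], -1],
])

```text
time: 18.53
tcp_pos: [0.62, 0.0243, 0.1524]
eef_rot: [-0.61, -3.082, 0.0]
force: [0.2, 0.3, -0.6]
grip_width: 0.0148
finger_force: 58.7
```

```bash
python3 -c "
from h import *
plan(.6202,.0244,.149,157.7)"
```

```text
t 18.53 tcp [0.62   0.0243 0.1524] psi 157.59 tilt -0.0002 0.0000 w 0.0148 F [ 0.2  0.3 -0.6] T [ 0.03 -0.    0.02]
n 1 world d [ 0.0002  0.0001 -0.0034] dpsi 0.11
[[0,0,-0.0006],[-0.0006,0.0006,0.0169],1],
```

Call:
apply_moves([
  [[0, 0, 0], [0, 0, 0.005], -1],
  [[0, 0, 0], [0, 0, 0.005], -1],
  [[0, 0, 0], [0, 0, 0.005], -1],
  [[0, 0, 0], [0, 0, 0], -1],
  [[0, 0, 0], [0, 0, 0], -1],
  [[0, 0, 0], [0, 0, 0], -1],
])

```text
time: 19.03
tcp_pos: [0.6201, 0.0243, 0.1495]
eef_rot: [-0.61, -3.082, -0.0]
force: [0.1, -0.1, -0.8]
grip_width: 0.0145
finger_force: 58.8
```

Call:
apply_moves([
  [[0, 0, 0], [0, 0, 0.003], -1],
  [[0, 0, 0], [0, 0, 0.002], -1],
  [[0, 0, 0], [0, 0, 0], -1],
  [[0, 0, 0], [0, 0, 0], -1],
])

```text
time: 19.37
tcp_pos: [0.6201, 0.0243, 0.1493]
eef_rot: [0.61, 3.081, 0.0]
force: [-4.3, 0.4, 9.6]
grip_width: 0.0149
finger_force: 60.3
```

Call:
apply_moves([
  [[0, 0, 0.01], [0, 0, -0.002], -1],
  [[0, 0, 0.02], [0, 0, 0], -1],
  [[0, 0, 0.02], [0, 0, 0], -1],
  [[0, 0, 0.02], [0, 0, 0], -1],
  [[0, 0, 0.02], [0, 0, 0], -1],
  [[0, 0, 0.02], [0, 0, 0], -1],
  [[0, 0, 0.02], [0, 0, 0], -1],
  [[0, 0, 0], [0, 0, 0], -1],
], grip_force=80)

```text
time: 20.03
tcp_pos: [0.6203, 0.0241, 0.1494]
eef_rot: [1.227, 2.891, -0.0]
force: [-1.3, -1.4, 6.4]
grip_width: 0.0147
finger_force: 78.7
```

Call:
apply_moves([
  [[0, 0, 0], [0, 0, 0], -1],
  [[0, 0, 0], [0, 0, 0], -1],
  [[0, 0, 0], [0, 0, 0], -1],
])

```text
time: 20.28
tcp_pos: [0.6204, 0.0241, 0.1494]
eef_rot: [1.219, 2.894, -0.0]
force: [-2.1, -1.5, 5.9]
grip_width: 0.0142
finger_force: 78.8
```

```bash
python3 -c "
from h import *
plan(.6201,.0243,.149,122.7)"
```

```text
t 20.28 tcp [0.6204 0.0241 0.1494] psi 134.31 tilt 0.0010 -0.0005 w 0.0142 F [-2.1 -1.5  5.9] T [-0.38  0.2  -0.04]
n 2 world d [-0.0003  0.0002 -0.0004] dpsi -11.61
[[0,0,0.0323],[0.0008,-0.0002,0.0010],1],[[0,0,0.0323],[0.0007,-0.0003,0.0010],1],
```

Call:
apply_moves([
  [[0, 0, 0.02], [0, -0.002, 0], -1],
  [[0, 0, 0.02], [0, -0.002, 0], -1],
  [[0, 0, 0.01], [0, 0, 0], -1],
  [[0, 0, 0], [0, 0, 0], -1],
  [[0, 0, 0], [0, 0, 0], -1],
  [[0, 0, 0], [0, 0, 0], -1],
  [[0, 0, 0], [0, 0, 0], -1],
])

```text
time: 20.87
tcp_pos: [0.6197, 0.0236, 0.1494]
eef_rot: [1.443, 2.79, 0.0]
force: [-0.7, -1.3, 5.9]
grip_width: 0.0145
finger_force: 78.8
```

Run:
```python
from mark import *
from workcell import *
p=snapshot("wrist");pickle.dump(p,open("w7.pkl","wb"))
cv2.imwrite("pics/w7.png",cv2.resize(p["color"][60:360,140:500,::-1],(720,600)))
X=cloud(p);H=hsv(p);marks(p)
near=np.hypot(X[...,0]-.62,X[...,1]-.025)<.08;z=X[...,2]
lt=near&(abs(z-.1445)<.004)&(H[...,1]<50)&(H[...,2]>160)
C=np.array([.6192,.0249])
for a,c,m in blobs(lt,40):
    q=plane(p,np.argwhere(m)[:,::-1],.1445)[:,:2];mu=q.mean(0);d=np.linalg.svd(q-mu,full_matrices=False)[2][0]
    print("ptr",a,c.round(1),mu.round(4),"dir",np.degrees(np.arctan2(d[1],d[0])).round(2),"pos ang",np.degrees(np.arctan2(*(mu-C)[::-1])).round(2))
plan(.6195,.0236,.149,122.7)
```

```text
white 10 [253.7 181.6] [0.5607 0.0476 0.1105]
white 202 [261.8 189.6] [0.5664 0.0465 0.1105]
yellow 46 [325.7 161. ] [0.5852 0.0777 0.1105]
yellow 260 [324.7 172.5] [0.5882 0.0727 0.1105]
red 297 [386.  194.1] [0.621  0.0822 0.1105]
rim fit [0.6117 0.036 ] 898 0.04027982931577545 0.007560449079955199
ptr 570 [320.2 217.4] [0.5954 0.0586] dir -54.38 pos ang 125.24
t 20.92 tcp [0.6197 0.0236 0.1494] psi 125.31 tilt 0.0008 -0.0004 w 0.0141 F [-1.7 -0.6  5.9] T [-0.34  0.26 -0.02]
n 1 world d [-0.0002 -0.     -0.0004] dpsi -2.61
[[0,0,0.0145],[0.0005,-0.0009,0.0020],1],
```

View pics/w7.png

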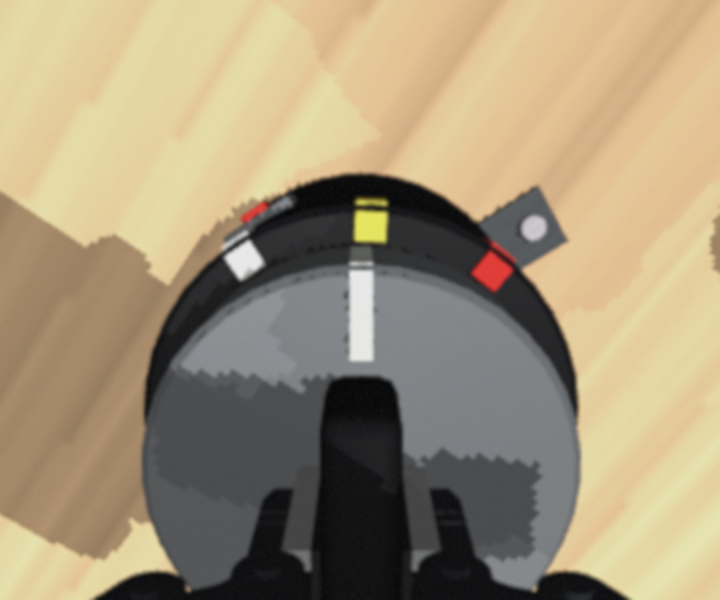

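The pointer at crop (361,300) is about 2.4° short of the yellow mark at (371,222). I'll turn it the last bit.

Call:
apply_moves([
  [[0, 0, 0.007], [0, 0, 0], -1],
  [[0, 0, 0.007], [0, 0, 0], -1],
  [[0, 0, 0], [0, 0, 0], -1],
  [[0, 0, 0], [0, 0, 0], -1],
  [[0, 0, 0], [0, 0, 0], -1],
  [[0, 0, 0], [0, 0, 0], -1],
])

```text
time: 21.42
tcp_pos: [0.6197, 0.0236, 0.1494]
eef_rot: [1.503, 2.757, 0.0]
force: [-1.5, -1.5, 6.6]
grip_width: 0.0147
finger_force: 78.8
```

Run:
```python
from mark import *
from workcell import *
p=snapshot("wrist")
cv2.imwrite("pics/w8.png",cv2.resize(p["color"][60:360,140:500,::-1],(720,600)))
X=cloud(p);H=hsv(p);o=marks(p)
near=np.hypot(X[...,0]-.62,X[...,1]-.025)<.08;z=X[...,2]
lt=near&(abs(z-.1445)<.004);print("lid top z",np.median(z[lt]).round(4))
for a,c,m in blobs(lt&(H[...,1]<50)&(H[...,2]>160),40):
    mu=plane(p,c,.1445)[0][:2];C=np.array([.6192,.0249])
    print("ptr",a,c.round(1),np.degrees(np.arctan2(*(mu-C)[::-1])).round(2))
for k in o:
    for a,q in o[k]:print(k,a,np.degrees(np.arctan2(*(q-C)[::-1])).round(2))
plan(.6195,.0236,.149,122.8)
```

```text
white 18 [252.1 182.8] [0.5614 0.0491 0.1105]
white 201 [257.8 192.2] [0.5664 0.0465 0.1105]
yellow 44 [320. 161.] [0.5852 0.0776 0.1105]
yellow 253 [319.6 172.4] [0.5881 0.0727 0.1105]
red 295 [382.2 191.2] [0.621  0.0823 0.1105]
rim fit [0.6126 0.0366] 893 0.040485779983656454 0.007337831216491457
lid top z 0.1444
ptr 572 [320.2 217.3] 122.68
white 18 157.27
white 201 157.76
yellow 44 122.86
yellow 253 123.07
red 295 88.2
t 21.47 tcp [0.6197 0.0236 0.1494] psi 122.80 tilt 0.0008 -0.0004 w 0.0142 F [-0.8 -0.9  5.3] T [-0.31  0.3  -0.06]
n 1 world d [-0.0002 -0.     -0.0004] dpsi 0.0
[[0,0,-0.0000],[0.0004,-0.0010,0.0021],1],
```

View pics/w8.png

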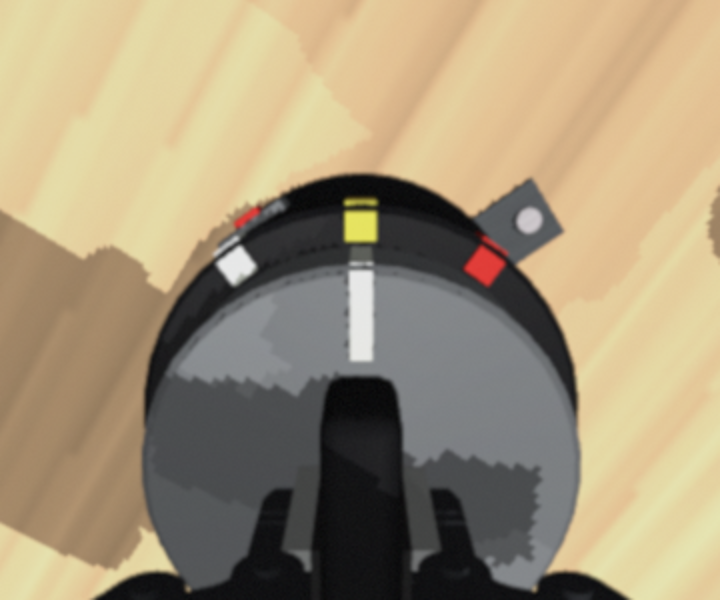

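The pointer at (361,310) now stands exactly at the yellow mark (361,222). The lid's top is at 144.4 mm, so it is fully home, and the grip is steady. I'm handing it in.

```bash
python3 -c "
from workcell import *
print(sign_off())"
```

```text
the job is handed in; nothing more can be done
None
```

Both brown buttons are in the bowl, and the lid is fully home and held steadily with its pointers at the yellow marks, well short of the lock; the job was handed in at about 21.5 s, and the bystanders were not touched.

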